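Snap down the sprung work rest and stand a valve body on it

ROBOT

A 6-joint arm with a two-finger parallel gripper is mounted at the origin on a cart in front of the work surface, level with it; the furniture and walls round the work are solid. World frame = base frame: x ahead of the robot, y to its left, z up, the work surface at z = 0. Lengths are in m, angles in rad, forces in N, time in s.
With the tool pointing down it reaches from about 0.35 to 0.975 m from the base axis. Payload 4.9 kg.
Tool frame: the origin (TCP) lies between the finger pads; the fingertips stand 8 mm ahead of it and the grasp point (between the pads) lies 11 mm behind it; z points along the fingers, y is the direction in which the jaws open and shut (so a half turn about z gives the same grasp; the last joint's range is limited). The gripper opens to 85 mm and grips with 20 to 120 N. Pads are 22 mm wide; open, the fingers measure 114 mm over their backs; the gripper's body (76 mm by 85 mm) begins 54 mm behind the grasp point. The pads swing forward as they close: fully open they stand 13 mm farther back than shut.
Start: joints at [-1.252, 0.053, 1.613, -0, 1.476, -0.119], TCP at [0.265, -0.566, 0.239] pointing down, gripper open.
Joint ranges: [-3.01, 3.01], [-1.01, 2.22], [0.06, 2.58], [-1.02, 4.17], [0.09, 2.62], [-3.14, 3.14]. Speed limits (rad/s): [2.57, 2.57, 3.14, 3.14, 3.14, 3.14].

INTERFACE

Orientations are given as a rotation vector (axis times angle).
In Python, from station import ctrl gives the robot as it stands. The module is installed in compiled form; this text tells all that it offers.
- The arm moves only by the shell command python3 -m creep 'ROWS' [FORCE]. ROWS is JSON, a list of rows, each an object with "hand": the opening, from 0 (shut) to 1 (fully open); "translation": the shift along the tool's x, y, z in cm, a list of three; "delta_rot": the turn, a rotation vector about the tool's x, y, z in degrees, a list of three. A call has 1 to 8 rows; each row shifts and turns the commanded pose from where the row before left it, along the tool's axes as they then stand; what a row does not reach is not made up. A row lasts 1/8 s, in which the tool goes at most 62.5 mm and 10.7 degrees, less where a joint would pass 70% of its speed; a pose out of reach is approached as far as the arm can. A call with a gripper value outside its range is refused whole. The fingers move at their own pace and stop on an object; FORCE is the grip in N (left out, the last holds). Time passes only in rows, so rows that do not move let the fingers close. It gives the time, the measured TCP pose, the force and the opening at its end, in the units of the state.
- ctrl.get_obs(): the state, without advancing time (a new reading comes with each control period).
- ctrl.get_image(name): name is "scene" or "top" or "wrist"; returns (picture, depth): 400x640x3 uint8, red, green, blue; 400x640 float32, m along the optical axis (not along the pixel's ray), 0 where there is no reading.
- ctrl.calibration(name): a dict with "fx", "fy", "cx", "cy" (pixels), "T" (4x4, takes a point from camera to world coordinates). Camera axes: x right, y up, looking along -z (the intrinsics and any distortion apply to the point x, -y, -z); pixel columns grow to the right and rows downward; lengths in m; the calibration is good to about 2 mm. A picture is of the moment at which its call begins: read the wrist's pose just before it. calibration takes no time and is no camera call; for the wrist camera it gives the pose at the moment of the call.
- ctrl.finish_job(): hands the job in, once; it reports no verdict.
The state is a dict: "t": time; "q": joint angles; "dq": joint speeds; "effort": joint torques, N m; "tool_pos": TCP position; "tool_rot": TCP orientation; "contact_force": force on the tool from outside, world axes, zero at the start; "wrist_torque": the same for the moment, N m; "opening": finger opening in m.
Only numpy, scipy, OpenCV 4.12 (cv2) and the standard library are available. Lean on these libraries where they do the work, as an engineer would, in place of code of your own. Each camera call takes 0.05 s, during which the arm holds its last target.

TASK

With the gripper shut, push the sprung fold-down rest over from its parked, upright position past its over-centre point until it snaps down, then press the plate down onto its stop with a steady push of about 15 N, feeling for it because its height is adjustable. Then stand the small valve body upright in the middle of the lowered rest, setting it down gently, and let go. Do not force anything and leave the other parts where they are.

Things in the scene. Friction and masses are not known exactly. Their poses are not given: they have to be found in the camera images.
- rest_base: Fixed steel base of the fold-down work rest, bolted to the bench: plate 150 x 116 x 12 mm (its x, y, z) with two slotted cheeks at x = -50 mm, 30 mm long in x, 97 mm high, inner faces at y = +-49 mm. Origin at bench height (z = 0) under the middle of the plate and of the lowered rest; z up; +x is the way in which the top of the rest folds over and down.
- hinge_lowest (a point): Point on rest_base at x = -50, y = 0, z = 56 mm: where the middle of the rest's hinge axis (along y of rest_base) lies at its lowest setting. The true axis is 0 to 16 mm above this point: its height is adjustable, is NOT measured, and stays as it is during the work.
- work_rest (a joint): Hinged steel plate, 86 mm wide, 6 mm thick, reaching 102 mm from the hinge axis (in its mid-thickness); 4 mm wide lips along both sides stand 7 mm above its upper face. Value in rad: 0 parked, leaning 20 degrees past upright to -x of rest_base, upper face turned to -x; 1.92 down, level, pointing to +x on rubber buffers, yielding about 1.5 mm per 10 N at 80 mm from the hinge.
- push_point (a point): Point on rest_base at x = -85, y = 0, z = 131 mm, under the rest's parked top edge (152 to 168 mm up). Push with the fingertips at this height, level to +x, from 50 mm before it to 80 mm past it; the leaning edge meets the fingers 20 to 37 mm above their tips. Past 0.96 rad the spring reverses and snaps the rest down. Spring moment 0.62 N m at the ends (6 to 9 N here); damping 0.1 N m s/rad.
- rest_middle (a point): Point fixed to rest_base at x = 0, y = 0, z = 59 mm: the middle of the upper face of the lowered rest (50 mm from the hinge, inside a scribed ring of 56 mm diameter) at the lowest height setting; the true face lies 0 to 16 mm higher. The valve body goes here.
- valve_small_3: The small valve, cast grey metal, 38 x 46 x 86 mm (x, y, z), 0.13 to 0.27 kg, standing upright; hexagonal neck in its upper part, stub spindle on its side towards +y. Origin at the centre of its underside, z up. Grasp round the hex neck, about 66 mm above the underside, closing along its x.
- valve_large_1: Bystander: large valve body, 74 x 90 x 122 mm, standing; origin at the centre of its underside.
- hex_nipple_1: Bystander: threaded hex nipple 27 x 31 x 37 mm standing beside the rest; origin at the centre of its underside.
- hex_nipple_2: Bystander: a like nipple, 27 x 31 x 37 mm, beside the rest; origin at the centre of its underside.
- brass_plug_1: Bystander: brass plug 25 x 25 x 23 mm near the front edge of the bench; origin at the centre of its underside.
Not all that is in view belongs to the job. There is more than one size of the valve_small_3; the one meant has the size given above.

How it is judged:
By the outcome, as a careful person would: the job done as asked, in the order asked, and still so for the second after the job is handed in, with the robot touching nothing.
It also fails if it takes over 64 s, if anything falls off the work surface, if the arm or the gripper's body presses on something with over 40 N, if the wrist force passes 120 N, or if a joint passes its speed limit or range.

## Working session

There is one attempt and no reset: what is moved stays moved. The work goes in short steps, Python scripts to look and compute and a shell command to move; the robot and the scene stay as the last step left them, time stands still between calls to the robot, and variables do not carry over. Pictures are saved under pics/ and viewed, and the job is handed in when it is done.

```bash
mkdir -p pics
cat > h.py <<'E'
import numpy as np,cv2
from station import ctrl
def grab(name,tag):
    c=ctrl.calibration(name); im,d=ctrl.get_image(name)
    np.savez(f'pics/{tag}.npz',im=im,d=d,T=c['T'],k=[c['fx'],c['fy'],c['cx'],c['cy']])
    cv2.imwrite(f'pics/{tag}.png',im[:,:,::-1]); return c
def load(tag):
    z=np.load(f'pics/{tag}.npz'); im,d,T,k=z['im'],z['d'],z['T'],z['k']
    v,u=np.mgrid[0:400,0:640]
    P=np.stack([(u-k[2])/k[0]*d,-(v-k[3])/k[1]*d,-d],-1)
    W=P@T[:3,:3].T+T[:3,3]; W[d==0]=np.nan
    return im,W
def crop(tag,out,u0,v0,u1,v1,s):
    im=cv2.imread(f'pics/{tag}.png')[v0:v1,u0:u1]
    cv2.imwrite(f'pics/{out}.png',cv2.resize(im,None,fx=s,fy=s,interpolation=cv2.INTER_CUBIC))
E
python3 - <<'E'
from h import *
for n in('scene','top','wrist'):
    c=grab(n,n+'0'); print(n,{k:np.round(v,3).tolist() for k,v in c.items()})
print(ctrl.get_obs())
E
```

```text
scene {'fx': 441.38, 'fy': 441.38, 'cx': 317.122, 'cy': 192.114, 'T': [[0.882, 0.351, -0.315, 0.262], [-0.471, 0.679, -0.563, -0.627], [0.017, 0.645, 0.764, 0.794], [0.0, 0.0, 0.0, 1.0]]}
top {'fx': 383.856, 'fy': 383.856, 'cx': 320.045, 'cy': 199.312, 'T': [[-0.004, 0.987, -0.16, 0.389], [-0.999, -0.01, -0.04, -0.16], [-0.042, 0.159, 0.986, 0.95], [0.0, 0.0, 0.0, 1.0]]}
wrist {'fx': 288.24, 'fy': 288.24, 'cx': 320.108, 'cy': 203.114, 'T': [[0.425, 0.864, 0.272, 0.335], [-0.905, 0.406, 0.124, -0.534], [-0.003, -0.299, 0.954, 0.374], [0.0, 0.0, 0.0, 1.0]]}
{'t': 0.15, 'q': array([-1.25199477e+00,  5.32130427e-02,  1.61398183e+00,  8.89551785e-06,
        1.47601903e+00, -1.18988577e-01]), 'dq': array([-3.93188911e-05, -2.17923955e-03, -4.62280631e-03, -1.86347103e-03,
       -2.14488585e-04, -1.27224592e-03]), 'effort': array([-4.49813047e-05, -3.94242740e+01, -3.70721734e+01, -9.89900377e-05,
        4.66264712e-03,  5.77644556e-06]), 'tool_pos': array([ 0.26481953, -0.56559374,  0.23833865]), 'tool_rot': array([-3.06505266e+00, -6.81848785e-01,  2.40040709e-04]), 'contact_force': array([-0.52837251, -0.52799063,  0.66097835]), 'wrist_torque': array([ 0.00071289, -0.01724987,  0.03103544]), 'opening': 0.08534609182578169}
```

View pics/scene0.png

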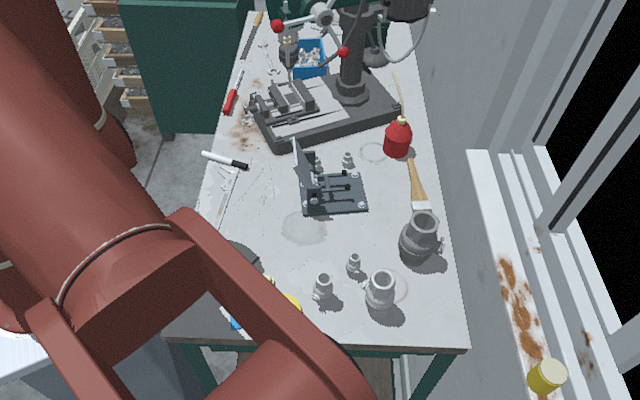

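View pics/top0.png

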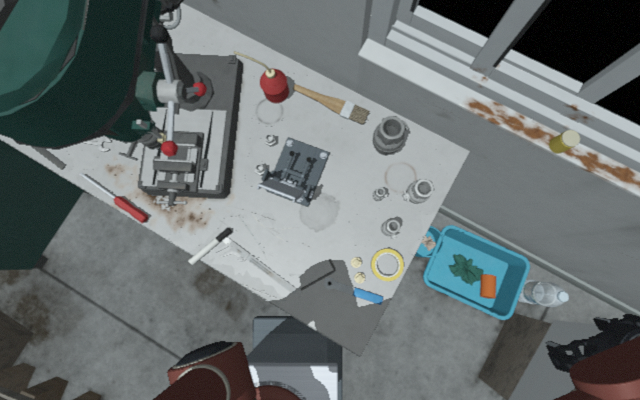

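The scene view shows the rest at about (325,185), the drill press behind it, and four valves: (420,238), (381,288), (323,286) and (354,262). In the top view these are (391,133), (420,190), (392,227) and (380,194). I'll measure them next.

Run:
```python
from h import *
im,W=load('top0')
for n,(u,v,r) in dict(a=(391,133,26),b=(420,190,18),c=(392,227,15),d=(380,194,11),n1=(271,140,9),n2=(262,168,9)).items():
    p=W[v-r:v+r,u-r:u+r].reshape(-1,3); p=p[p[:,2]>0.008]
    if len(p): print(n,len(p),'xy med',np.median(p[:,:2],0).round(3),'min',np.percentile(p,2,axis=0).round(3),'max',np.percentile(p,98,axis=0).round(3), p[:,2].max().round(3))
crop('top0','t1',220,100,460,280,3.3)
crop('scene0','s1',230,120,470,330,3.3)
```

```text
a 1123 xy med [ 0.681 -0.288] min [ 0.648 -0.357  0.012] max [ 0.771 -0.241  0.124] 0.127
b 553 xy med [ 0.545 -0.347] min [ 0.524 -0.369  0.026] max [ 0.567 -0.319  0.122] 0.125
c 252 xy med [ 0.465 -0.286] min [ 0.445 -0.301  0.018] max [ 0.481 -0.268  0.088] 0.089
d 145 xy med [ 0.547 -0.264] min [ 0.536 -0.283  0.019] max [ 0.559 -0.251  0.066] 0.067
n1 111 xy med [0.692 0.004] min [ 0.681 -0.008  0.017] max [0.704 0.017 0.04 ] 0.042
n2 153 xy med [0.611 0.021] min [ 0.583 -0.005  0.016] max [0.627 0.04  0.099] 0.101
```

View pics/t1.png

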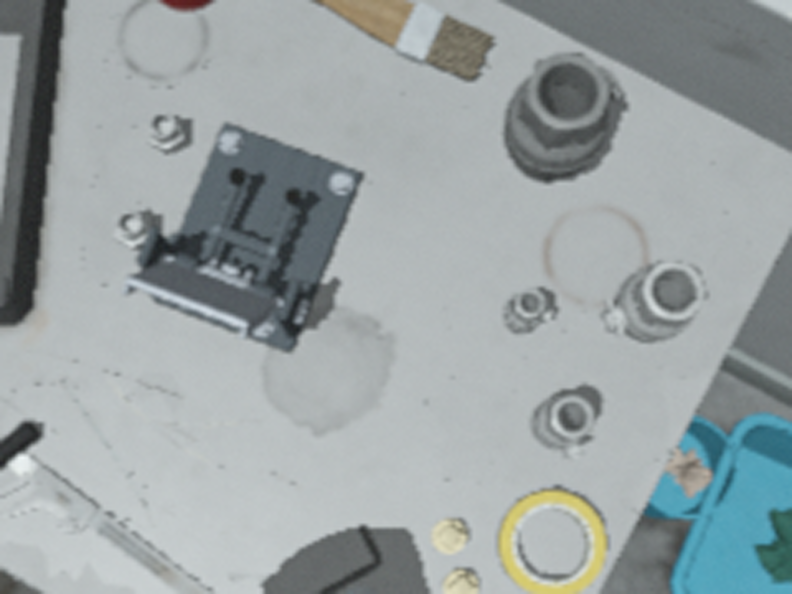

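View pics/s1.png

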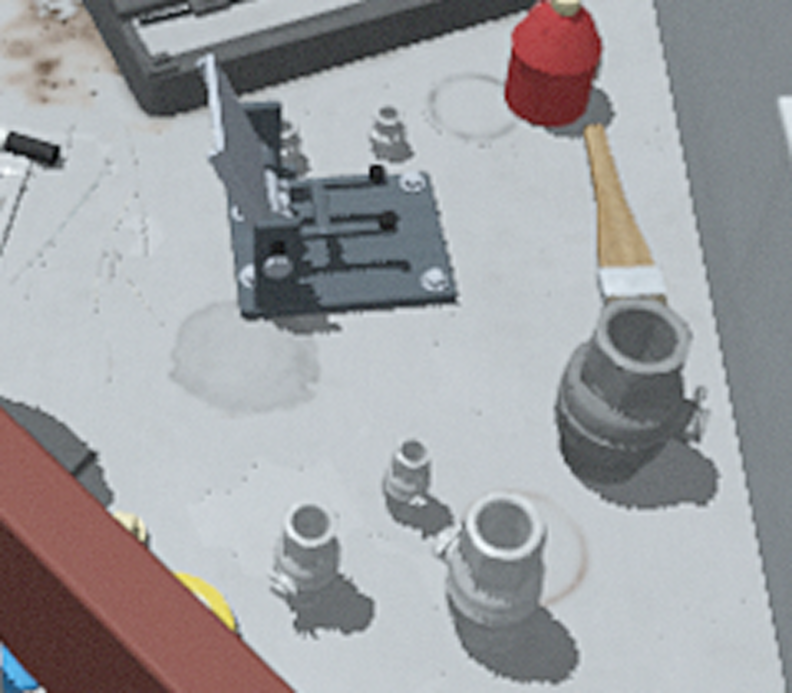

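View pics/wrist0.png

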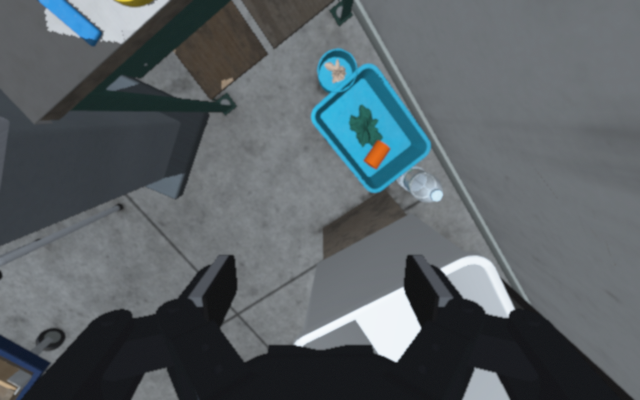

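Run:
```python
from h import *
im,W=load('top0')
B=W[115:230,240:350].reshape(-1,3)
for lo,hi in((.007,.018),):
    p=B[(B[:,2]>lo)&(B[:,2]<hi)]
    # dark colour? use largest cluster
    g=np.zeros((400,400),np.uint8); ij=((p[:,:2]-[0.5,-0.2])/0.001).astype(int); ok=((ij>=0)&(ij<400)).all(1); g[ij[ok,0],ij[ok,1]]=255
    g=cv2.morphologyEx(g,cv2.MORPH_CLOSE,np.ones((7,7)))
    n,l,s,c=cv2.connectedComponentsWithStats(g); k=1+s[1:,4].argmax()
    q=np.argwhere(l==k)*0.001+[0.5,-0.2]
    r=cv2.minAreaRect(q.astype(np.float32)); print(r, cv2.boxPoints(r).round(4).tolist())
    cv2.imwrite('pics/bp.png',cv2.resize((l==k).astype(np.uint8)*255,None,fx=1.5,fy=1.5))
# candidate: color segmentation edges 
p=B[(B[:,2]>.13)&(B[:,2]<.2)]; print('top edge',len(p),p[:,2].max()); 
if len(p): 
    print(cv2.minAreaRect(p[:,:2].astype(np.float32)))
```

```text
((0.6311233043670654, -0.07111312448978424), (0.12056638300418854, 0.1143885999917984), 67.67134094238281) [[0.5552999973297119, -0.10509999841451645], [0.6610999703407288, -0.1485999971628189], [0.7069000005722046, -0.03709999844431877], [0.6011000275611877, 0.006399999838322401]]
top edge 244 0.15993930920902544
((0.5376791954040527, -0.03535906597971916), (0.08642175048589706, 0.0206633098423481), 68.87821197509766)
```

View pics/bp.png

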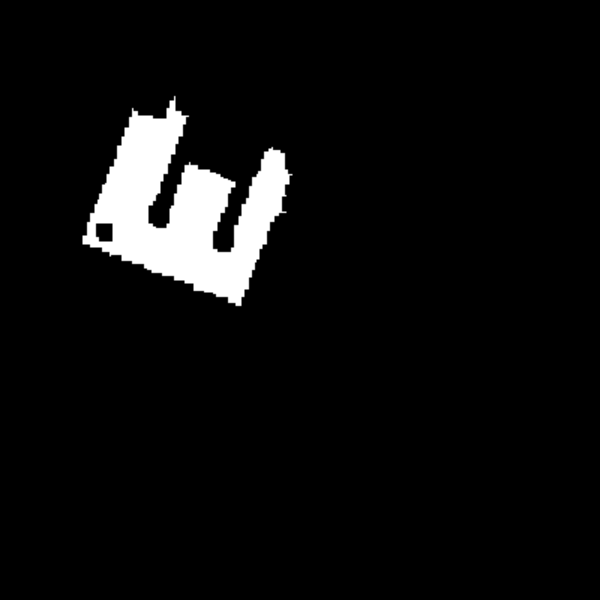

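```bash
cat >> h.py <<'E'
from scipy.spatial.transform import Rotation as Rn
def tool():
    o=ctrl.get_obs(); R=Rn.from_rotvec(o['tool_rot']).as_matrix(); return o,np.array(o['tool_pos']),R
def plan(x,y,z,yaw=None):
    """yaw of tool x in deg, tool pointing down; prints rotation then translation in the new and old tool axes"""
    o,p,R=tool(); d=np.array([x,y,z])-p
    print('t',round(o['t'],2),'tcp',p.round(4),'f',o['contact_force'].round(1),'open',round(o['opening'],4),'yaw',round(np.degrees(np.arctan2(R[1,0],R[0,0])),2))
    print(' shift cm in present axes',(R.T@d*100).round(2))
    if yaw is not None:
        c,s=np.cos(np.radians(yaw)),np.sin(np.radians(yaw)); N=np.array([[c,s,0],[s,-c,0],[0,0,-1.]])
        print(' turn deg',np.degrees(Rn.from_matrix(R.T@N).as_rotvec()).round(2),' shift in new axes',(N.T@d*100).round(2))
E
python3 - <<'E'
from h import *
P=np.concatenate([load(t)[1].reshape(-1,3) for t in('top0','scene0')]); P=P[np.isfinite(P).all(1)]
for x0 in np.arange(.35,.8,.05):
    print(round(x0,2),[ (round(float(np.percentile(q,99)),2) if len(q:=P[(P[:,0]>x0)&(P[:,0]<x0+.05)&(P[:,1]>y0)&(P[:,1]<y0+.05)][:,2])>3 else None) for y0 in np.arange(-.1,.3,.05)])
im,W=load('top0')
plan(0.39,-0.28,0.29,25.1)
E
```

```text
0.35 [0.0, 0.01, 0.01, 0.01, 0.0, 0.02, None, None]
0.4 [0.0, 0.0, 0.01, 0.01, 0.02, 0.02, 0.0, 0.0]
0.45 [0.0, 0.0, 0.0, 0.01, 0.02, 0.0, 0.0, 0.01]
0.5 [0.16, 0.16, 0.15, 0.0, 0.01, 0.59, 0.56, 0.47]
0.55 [0.1, 0.15, 0.15, 0.01, 0.6, 0.6, 0.33, 0.09]
0.6 [0.06, 0.08, 0.04, 0.01, 0.6, 0.62, 0.34, 0.1]
0.65 [0.06, 0.04, 0.04, 0.35, 0.6, 0.61, 0.24, 0.09]
0.7 [0.0, 0.03, 0.04, 0.44, 0.53, 0.38, 0.06, 0.06]
0.75 [0.0, 0.06, 0.01, 0.04, 0.47, 0.38, 0.29, 0.05]
t 0.15 tcp [ 0.2648 -0.5656  0.2383] f [-0.5 -0.5  0.7] open 0.0853 yaw 25.08
 shift cm in present axes [ 23.45 -20.57  -5.13]
 turn deg [-0.09 -0.01 -0.02]  shift in new axes [ 23.45 -20.55  -5.17]
```

```bash
python3 -m creep '[{"hand":0,"translation":[1.5,-1.3,-1],"delta_rot":[0,0,0]},{"hand":0,"translation":[3,-2.6,-1],"delta_rot":[0,0,0]},{"hand":0,"translation":[3.5,-3,-1],"delta_rot":[0,0,0]},{"hand":0,"translation":[3.5,-3,-1],"delta_rot":[0,0,0]},{"hand":0,"translation":[3.5,-3,-1],"delta_rot":[0,0,0]},{"hand":0,"translation":[3.5,-3,0],"delta_rot":[0,0,0]},{"hand":0,"translation":[3,-2.7,0],"delta_rot":[0,0,0]},{"hand":0,"translation":[1.5,-1.5,0],"delta_rot":[0,0,0]}]' 40
python3 - <<'E'
from h import *
grab('wrist','w1'); plan(0.46,-0.12,0.29,-21.7)
E
```

```text
t: 1.15
tool_pos: [0.3887, -0.2838, 0.29]
tool_rot: [3.065, 0.686, 0.002]
contact_force: [0.1, -0.8, -0.8]
opening: 0.0001
t 1.2 tcp [ 0.3892 -0.2824  0.2901] f [ 2.1  1.1 -0.7] open 0.0001 yaw 25.3
 shift cm in present axes [ 13.34 -11.66   0.04]
 turn deg [-0.06 -0.11 47.  ]  shift in new axes [ 5.700e-01 -1.771e+01  1.000e-02]
```

View pics/w1.png

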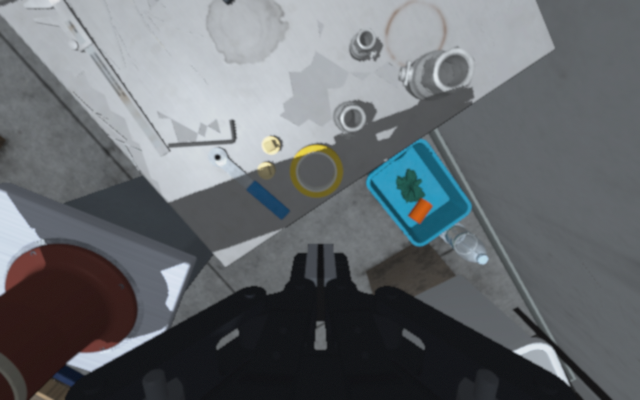

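```bash
python3 - <<'E'
from h import *
plan(0.489,-0.015,0.29,-21.7)
E
python3 -m creep '[{"hand":0,"translation":[0,0,0],"delta_rot":[0,0,5]},{"hand":0,"translation":[0,0,0],"delta_rot":[0,0,9]},{"hand":0,"translation":[0,0,0],"delta_rot":[0,0,10]},{"hand":0,"translation":[0,0,0],"delta_rot":[0,0,10]},{"hand":0,"translation":[0,0,0],"delta_rot":[0,0,8]},{"hand":0,"translation":[0,0,0],"delta_rot":[0,0,5]}]'
python3 - <<'E'
from h import *
plan(0.489,-0.015,0.29,-21.7)
E
```

```text
t 1.2 tcp [ 0.3892 -0.2824  0.2901] f [ 2.1  1.1 -0.7] open 0.0001 yaw 25.3
 shift cm in present axes [ 20.45 -19.91   0.06]
 turn deg [-0.06 -0.11 47.  ]  shift in new axes [-6.200e-01 -2.854e+01  1.000e-02]
t: 1.95
tool_pos: [0.3879, -0.2861, 0.2898]
tool_rot: [3.083, -0.602, 0.001]
contact_force: [-0.2, 0.2, 0.3]
opening: -0.0001
t 1.95 tcp [ 0.3879 -0.2861  0.2898] f [-0.2  0.2  0.3] open -0.0001 yaw -22.09
 shift cm in present axes [ -0.83 -28.92  -0.03]
 turn deg [ 0.01 -0.03 -0.39]  shift in new axes [-6.300e-01 -2.893e+01 -2.000e-02]
```

```bash
python3 -m creep '[{"hand":0,"translation":[0,-2,0],"delta_rot":[0,0,-0.4]},{"hand":0,"translation":[0,-4.3,0],"delta_rot":[0,0,0]},{"hand":0,"translation":[0,-5.5,0],"delta_rot":[0,0,0]},{"hand":0,"translation":[0,-5.5,0],"delta_rot":[0,0,0]},{"hand":0,"translation":[0,-5.5,0],"delta_rot":[0,0,0]},{"hand":0,"translation":[0,-4,0],"delta_rot":[0,0,0]},{"hand":0,"translation":[-0.6,-2.1,0],"delta_rot":[0,0,0]},{"hand":0,"translation":[0,0,0],"delta_rot":[0,0,0]}]'
python3 - <<'E'
from h import *
grab('wrist','w2'); plan(0.489,-0.015,0.139,-21.7)
E
```

```text
t: 2.95
tool_pos: [0.4884, -0.0141, 0.2896]
tool_rot: [-3.087, 0.582, -0.001]
contact_force: [-0.1, 0.5, -0.4]
opening: 0.0003
t 3.0 tcp [ 0.4884 -0.015   0.2896] f [-0.6 -1.1  0.3] open 0.0002 yaw -21.43
 shift cm in present axes [ 0.05 -0.03 15.06]
 turn deg [ 0.02 -0.03  0.27]  shift in new axes [ 0.06 -0.03 15.06]
```

View pics/w2.png

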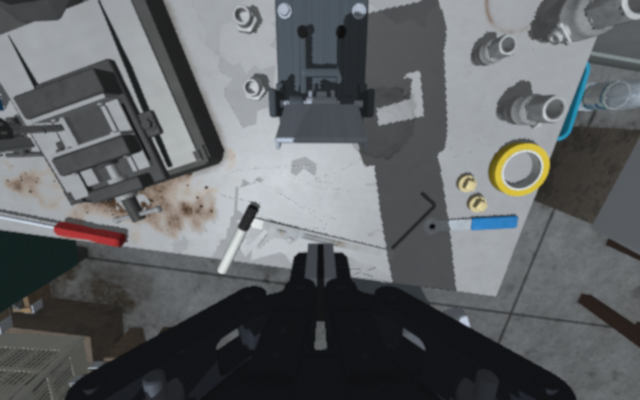

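The wrist view shows the rest's parked top edge at (277–367,142), square to the tool. The nipples are at (245,18) and (255,88). I'll refine the rest's frame from this depth image.

Run:
```python
from h import *
im,W=load('w2')
B=W[0:150,265:385].reshape(-1,3)
ey=np.array([np.sin(np.radians(21.7)),np.cos(np.radians(21.7))])
p=B[(B[:,2]>.009)&(B[:,2]<.016)]
g=np.zeros((500,500),np.uint8); ij=((p[:,:2]-[0.5,-0.25])/0.0007).astype(int); ok=((ij>=0)&(ij<500)).all(1); g[ij[ok,0],ij[ok,1]]=255
g=cv2.morphologyEx(g,cv2.MORPH_CLOSE,np.ones((5,5)))
n,l,s,c=cv2.connectedComponentsWithStats(g); k=1+s[1:,4].argmax()
q=np.argwhere(l==k)*0.0007+[0.5,-0.25]
r=cv2.minAreaRect(q.astype(np.float32)); print(r)
p=B[(B[:,2]>.135)&(B[:,2]<.2)]; print(len(p),p[:,2].max()); r=cv2.minAreaRect(p[:,:2].astype(np.float32)); print('plate',r)
# candidate frame
for yaw in(-22.3,-21.7,-21.1):
    a=np.radians(yaw);R=np.array([[np.cos(a),-np.sin(a)],[np.sin(a),np.cos(a)]]); O=np.array([.6144,-.0649])
    L=(q-O)@R; Lp=(p[:,:2]-O)@R
    e=[]
    for s0 in np.arange(-.04,.07,.01):
        m=L[(L[:,0]>s0)&(L[:,0]<s0+.01),1]
        if len(m)>5: e.append((round(s0,2),m.min().round(4),m.max().round(4)))
    print(yaw,e,'xmax',L[:,0].max().round(4),'plate y',np.percentile(Lp[:,1],[1,99]).round(4),'x',np.percentile(Lp[:,0],[1,99]).round(4))
im2=cv2.imread('pics/w2.png')
```

```text
((0.628864049911499, -0.07108914852142334), (0.11626884341239929, 0.11681349575519562), 68.52318572998047)
1491 0.1580857719736724
plate ((0.5384419560432434, -0.035001978278160095), (0.0858226791024208, 0.019419614225625992), 68.71697998046875)
-22.3 [(np.float64(-0.04), np.float64(-0.0506), np.float64(0.0484)), (np.float64(-0.03), np.float64(-0.057), np.float64(0.057)), (np.float64(-0.02), np.float64(-0.0586), np.float64(0.057)), (np.float64(-0.01), np.float64(-0.0584), np.float64(0.0565)), (np.float64(0.0), np.float64(-0.0577), np.float64(0.0578)), (np.float64(0.01), np.float64(-0.0584), np.float64(0.0578)), (np.float64(0.02), np.float64(-0.0579), np.float64(0.057)), (np.float64(0.03), np.float64(-0.0574), np.float64(0.0582)), (np.float64(0.04), np.float64(-0.058), np.float64(0.0578)), (np.float64(0.05), np.float64(-0.057), np.float64(0.0576)), (np.float64(0.06), np.float64(-0.0577), np.float64(0.0585)), (np.float64(0.07), np.float64(-0.057), np.float64(0.0582))] xmax 0.0749 plate y [-0.0431  0.0406] x [-0.0897 -0.0723]
-21.7 [(np.float64(-0.04), np.float64(-0.0502), np.float64(0.
[... 836 characters left out ...]
64(-0.0572), np.float64(0.0512)), (np.float64(-0.02), np.float64(-0.0583), np.float64(0.0574)), (np.float64(-0.01), np.float64(-0.0581), np.float64(0.0566)), (np.float64(0.0), np.float64(-0.0577), np.float64(0.0576)), (np.float64(0.01), np.float64(-0.0587), np.float64(0.0576)), (np.float64(0.02), np.float64(-0.0584), np.float64(0.0565)), (np.float64(0.03), np.float64(-0.0588), np.float64(0.0574)), (np.float64(0.04), np.float64(-0.0587), np.float64(0.0574)), (np.float64(0.05), np.float64(-0.0581), np.float64(0.0566)), (np.float64(0.06), np.float64(-0.059), np.float64(0.0569)), (np.float64(0.07), np.float64(-0.0585), np.float64(0.057))] xmax 0.0738 plate y [-0.0414  0.0424] x [-0.0896 -0.0727]
```

```bash
python3 -m creep '[{"hand":0,"translation":[0,0,1.5],"delta_rot":[0,0,0.2]},{"hand":0,"translation":[0,0,3],"delta_rot":[0,0,0]},{"hand":0,"translation":[0,0,4],"delta_rot":[0,0,0]},{"hand":0,"translation":[0,0,3.5],"delta_rot":[0,0,0]},{"hand":0,"translation":[0,0,2],"delta_rot":[0,0,0]},{"hand":0,"translation":[0,0,1],"delta_rot":[0,0,0]},{"hand":0,"translation":[0,0,0],"delta_rot":[0,0,0]}]'
python3 - <<'E'
from h import *
plan(0.6144-.005*.929,-.0649+.005*.370,.139)
E
```

```text
t: 3.88
tool_pos: [0.488, -0.0159, 0.1384]
tool_rot: [3.085, -0.593, -0.003]
contact_force: [0.1, 0.3, 1.0]
opening: -0.0001
t 3.88 tcp [ 0.488  -0.0159  0.1384] f [0.1 0.3 1. ] open -0.0001 yaw -21.78
 shift cm in present axes [13.06 -0.14 -0.08]
```

```bash
python3 -m creep '[{"hand":0,"translation":[0.8,0,0],"delta_rot":[0,0,0]},{"hand":0,"translation":[0.8,0,0],"delta_rot":[0,0,0]},{"hand":0,"translation":[0.7,0,0],"delta_rot":[0,0,0]},{"hand":0,"translation":[0.7,0,0],"delta_rot":[0,0,0]},{"hand":0,"translation":[0.6,0,0],"delta_rot":[0,0,0]},{"hand":0,"translation":[0.6,0,0],"delta_rot":[0,0,0]}]'
```

```text
t: 4.62
tool_pos: [0.5262, -0.0304, 0.1392]
tool_rot: [-3.084, 0.591, 0.009]
contact_force: [-9.9, 3.4, 6.8]
opening: -0.0001
```

```bash
python3 -m creep '[{"hand":0,"translation":[0.6,0,0],"delta_rot":[0,0,0]},{"hand":0,"translation":[0.6,0,0],"delta_rot":[0,0,0]},{"hand":0,"translation":[0.6,0,0],"delta_rot":[0,0,0]},{"hand":0,"translation":[0.6,0,0],"delta_rot":[0,0,0]},{"hand":0,"translation":[0.6,0,0],"delta_rot":[0,0,0]},{"hand":0,"translation":[0.6,0,0],"delta_rot":[0,0,0]}]'
```

```text
t: 5.38
tool_pos: [0.5599, -0.0436, 0.1393]
tool_rot: [-3.084, 0.591, 0.008]
contact_force: [-5.8, 3.1, 5.0]
opening: -0.0002
```

```bash
python3 -m creep '[{"hand":0,"translation":[0.6,0,0],"delta_rot":[0,0,0]},{"hand":0,"translation":[0.6,0,0],"delta_rot":[0,0,0]},{"hand":0,"translation":[0.6,0,0],"delta_rot":[0,0,0]},{"hand":0,"translation":[0.6,0,0],"delta_rot":[0,0,0]},{"hand":0,"translation":[0.6,0,0],"delta_rot":[0,0,0]},{"hand":0,"translation":[0.6,0,0],"delta_rot":[0,0,0]}]'; python3 -m creep '[{"hand":0,"translation":[0.6,0,0],"delta_rot":[0,0,0]},{"hand":0,"translation":[0.6,0,0],"delta_rot":[0,0,0]}]'
python3 - <<'E'
from h import *
plan(0.6144-.005*.929,-.0649+.005*.370,.139)
E
```

```text
t: 6.12
tool_pos: [0.5949, -0.0578, 0.1392]
tool_rot: [3.085, -0.592, 0.0]
contact_force: [-1.5, 0.3, -0.4]
opening: 0.0001
t: 6.38
tool_pos: [0.6069, -0.0626, 0.1401]
tool_rot: [3.085, -0.592, 0.004]
contact_force: [1.2, -0.6, -0.1]
opening: -0.0002
t 6.38 tcp [ 0.6069 -0.0626  0.1401] f [ 1.2 -0.6 -0.1] open -0.0002 yaw -21.72
 shift cm in present axes [ 0.28 -0.06  0.11]
```

Run:
```python
from h import *
grab('scene','s2'); crop('scene2' if 0 else 's2','s2c',270,110,410,240,5)
plan(0.6144+.03*.929,-.0649-.03*.370,.139)
```

```text
t 6.42 tcp [ 0.6073 -0.0629  0.1401] f [ 0.3 -1.   0. ] open -0.0005 yaw -21.73
 shift cm in present axes [ 3.73 -0.08  0.12]
```

View pics/s2c.png

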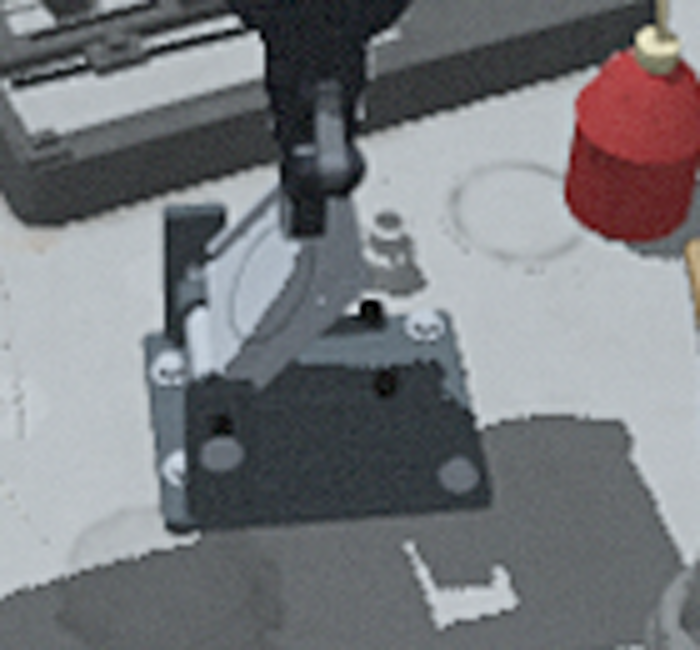

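The scene crop shows the plate in mid-swing, past over-centre at about 40°, with its edge near the fingers at (310,240). I'll wait and check again.

```bash
python3 -m creep '[{"hand":0,"translation":[0,0,0],"delta_rot":[0,0,0]},{"hand":0,"translation":[0,0,0],"delta_rot":[0,0,0]},{"hand":0,"translation":[0,0,0],"delta_rot":[0,0,0]},{"hand":0,"translation":[0,0,0],"delta_rot":[0,0,0]}]'
python3 - <<'E'
from h import *
grab('scene','s3'); crop('s3','s3c',270,110,410,240,5)
E
```

```text
t: 6.92
tool_pos: [0.6056, -0.062, 0.1393]
tool_rot: [3.085, -0.592, 0.0]
contact_force: [-0.3, 0.4, -0.9]
opening: -0.0001
```

View pics/s3c.png

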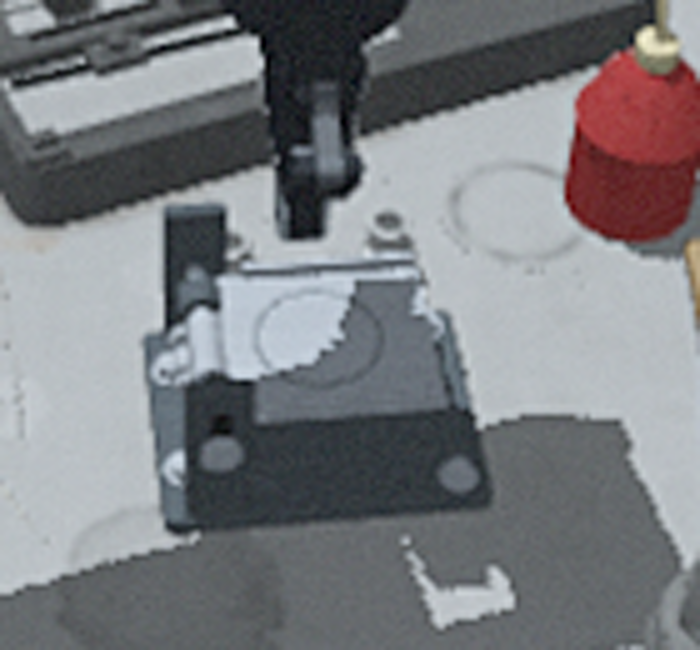

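The rest has snapped down; its plate and scribed ring are visible at (320,335). Next I'll move over x = +30 mm and feel downward.

```bash
python3 -m creep '[{"hand":0,"translation":[1,0,0],"delta_rot":[0,0,0]},{"hand":0,"translation":[1.5,0,0],"delta_rot":[0,0,0]},{"hand":0,"translation":[1.4,0,1],"delta_rot":[0,0,0]},{"hand":0,"translation":[0,0,1.8],"delta_rot":[0,0,0]},{"hand":0,"translation":[0,0,1.4],"delta_rot":[0,0,0]},{"hand":0,"translation":[0,0,0.6],"delta_rot":[0,0,0]},{"hand":0,"translation":[0,0,0],"delta_rot":[0,0,0]}]'
python3 - <<'E'
from h import *
plan(0.6144+.03*.929,-.0649-.03*.370,.073)
E
```

```text
t: 7.85
tool_pos: [0.6412, -0.0763, 0.0904]
tool_rot: [-3.085, 0.592, 0.002]
contact_force: [0.0, -0.6, 0.1]
opening: 0.0001
t 7.85 tcp [ 0.6412 -0.0763  0.0904] f [ 0.  -0.6  0.1] open 0.0001 yaw -21.71
 shift cm in present axes [ 0.09 -0.07  1.74]
```

Now I'll step down 1 to 2 mm per row, in short calls, watching the force.

```bash
python3 -m creep '[{"hand":0,"translation":[0,0,0.2],"delta_rot":[0,0,0]},{"hand":0,"translation":[0,0,0.2],"delta_rot":[0,0,0]},{"hand":0,"translation":[0,0,0.2],"delta_rot":[0,0,0]}]'; python3 -m creep '[{"hand":0,"translation":[0,0,0.2],"delta_rot":[0,0,0]},{"hand":0,"translation":[0,0,0.2],"delta_rot":[0,0,0]}]'
```

```text
t: 8.22
tool_pos: [0.6421, -0.0766, 0.0857]
tool_rot: [3.085, -0.592, 0.001]
contact_force: [0.1, 0.5, -0.5]
opening: 0.0005
t: 8.48
tool_pos: [0.6419, -0.0765, 0.0812]
tool_rot: [-3.085, 0.592, -0.0]
contact_force: [-0.2, -0.5, -0.1]
opening: -0.0002
```

```bash
python3 -m creep '[{"hand":0,"translation":[0,0,0.2],"delta_rot":[0,0,0]}]';python3 -m creep '[{"hand":0,"translation":[0,0,0.1],"delta_rot":[0,0,0]}]'
```

```text
t: 8.6
tool_pos: [0.6419, -0.0766, 0.0791]
tool_rot: [3.085, -0.592, -0.0]
contact_force: [0.3, -0.6, 0.9]
opening: -0.0001
t: 8.72
tool_pos: [0.6418, -0.0765, 0.0781]
tool_rot: [-3.085, 0.592, 0.0]
contact_force: [1.4, -0.4, 0.5]
opening: 0.0
```

```bash
for i in 1; do python3 -m creep '[{"hand":0,"translation":[0,0,0.1],"delta_rot":[0,0,0]}]';python3 -m creep '[{"hand":0,"translation":[0,0,0.1],"delta_rot":[0,0,0]}]';python3 -m creep '[{"hand":0,"translation":[0,0,0.1],"delta_rot":[0,0,0]}]'; done
```

```text
t: 8.85
tool_pos: [0.6419, -0.0765, 0.0773]
tool_rot: [3.085, -0.592, 0.0]
contact_force: [-0.5, 0.0, 0.3]
opening: 0.0001
t: 8.98
tool_pos: [0.6419, -0.0765, 0.0763]
tool_rot: [-3.085, 0.592, -0.0]
contact_force: [-0.5, 0.7, -0.4]
opening: -0.0001
t: 9.1
tool_pos: [0.6419, -0.0766, 0.0753]
tool_rot: [3.085, -0.592, 0.0]
contact_force: [-0.1, -0.0, -0.0]
opening: 0.0001
```

```bash
python3 -m creep '[{"hand":0,"translation":[0,0,0.1],"delta_rot":[0,0,0]}]';python3 -m creep '[{"hand":0,"translation":[0,0,0.1],"delta_rot":[0,0,0]}]'
```

```text
t: 9.22
tool_pos: [0.6419, -0.0765, 0.0743]
tool_rot: [-3.085, 0.592, -0.0]
contact_force: [-0.3, -0.1, 0.8]
opening: 0.0003
t: 9.35
tool_pos: [0.6419, -0.0765, 0.0733]
tool_rot: [3.085, -0.592, 0.0]
contact_force: [-0.4, -0.3, 0.4]
opening: -0.0001
```

```bash
python3 -m creep '[{"hand":0,"translation":[0,0,0.1],"delta_rot":[0,0,0]}]';python3 -m creep '[{"hand":0,"translation":[0,0,0.1],"delta_rot":[0,0,0]}]'
```

```text
t: 9.48
tool_pos: [0.6419, -0.0765, 0.0722]
tool_rot: [-3.085, 0.592, -0.0]
contact_force: [0.1, -0.2, 0.3]
opening: 0.0
t: 9.6
tool_pos: [0.6419, -0.0765, 0.0712]
tool_rot: [3.085, -0.592, -0.0]
contact_force: [0.2, -1.0, 0.8]
opening: 0.0001
```

```bash
python3 -m creep '[{"hand":0,"translation":[0,0,0.1],"delta_rot":[0,0,0]}]';python3 -m creep '[{"hand":0,"translation":[0,0,0.1],"delta_rot":[0,0,0]}]'
```

```text
t: 9.72
tool_pos: [0.6419, -0.0766, 0.0703]
tool_rot: [-3.085, 0.592, -0.0]
contact_force: [-0.6, 0.5, 4.1]
opening: 0.0001
t: 9.85
tool_pos: [0.642, -0.0765, 0.0703]
tool_rot: [3.085, -0.592, -0.001]
contact_force: [-4.3, 0.9, 8.3]
opening: 0.0003
```

```bash
python3 -m creep '[{"hand":0,"translation":[0,0,0.1],"delta_rot":[0,0,0]}]';python3 -m creep '[{"hand":0,"translation":[0,0,0],"delta_rot":[0,0,0]}]'
```

```text
t: 9.98
tool_pos: [0.642, -0.0765, 0.0702]
tool_rot: [3.085, -0.592, -0.001]
contact_force: [-6.6, 1.3, 12.2]
opening: -0.0002
t: 10.1
tool_pos: [0.642, -0.0765, 0.0702]
tool_rot: [3.085, -0.591, -0.001]
contact_force: [-5.7, 1.4, 8.9]
opening: 0.0
```

Run:
```python
from h import *
print(ctrl.get_obs()['contact_force'])
grab('scene','s4'); crop('s4','s4c',270,110,410,240,5)
im,W=load('s4')
a=np.radians(-21.7);R=np.array([[np.cos(a),-np.sin(a)],[np.sin(a),np.cos(a)]]); O=np.array([.6144,-.0649])
L=W.copy(); L[...,:2]=(W[...,:2]-O)@R
p=L[110:240,270:410].reshape(-1,3)
for x0 in np.arange(-.04,.055,.01):
    print(round(x0,2),[ (np.median(q).round(4),len(q)) if len(q:=p[(abs(p[:,0]-x0)<.005)&(p[:,1]>y0)&(p[:,1]<y0+.02)&(p[:,2]>.045)&(p[:,2]<.09)][:,2])>2 else None for y0 in(-.035,-.015,.015)])
o=ctrl.get_obs(); print(o['contact_force'],o['wrist_torque'],o['t'])
```

```text
[-5.65114396  1.43287229  8.87788231]
-0.04 [(np.float64(0.0638), 10), (np.float64(0.063), 30), (np.float64(0.0641), 32)]
-0.03 [(np.float64(0.0615), 15), (np.float64(0.0616), 34), (np.float64(0.062), 27)]
-0.02 [(np.float64(0.062), 29), (np.float64(0.0622), 33), (np.float64(0.0617), 30)]
-0.01 [(np.float64(0.0614), 31), (np.float64(0.0622), 32), (np.float64(0.0619), 29)]
0.0 [(np.float64(0.0617), 30), (np.float64(0.062), 29), (np.float64(0.0612), 26)]
0.01 [(np.float64(0.0617), 31), (np.float64(0.0618), 27), (np.float64(0.0617), 28)]
0.02 [(np.float64(0.0615), 34), (np.float64(0.0648), 49), (np.float64(0.062), 26)]
0.03 [(np.float64(0.0628), 45), (np.float64(0.0716), 24), None]
0.04 [(np.float64(0.0624), 36), (np.float64(0.0625), 19), None]
0.05 [(np.float64(0.0616), 30), (np.float64(0.0614), 27), None]
[-5.84225869  0.79414047  9.44091108] [ 0.14590243  0.91964007 -0.01336023] 10.15
```

View pics/s4c.png

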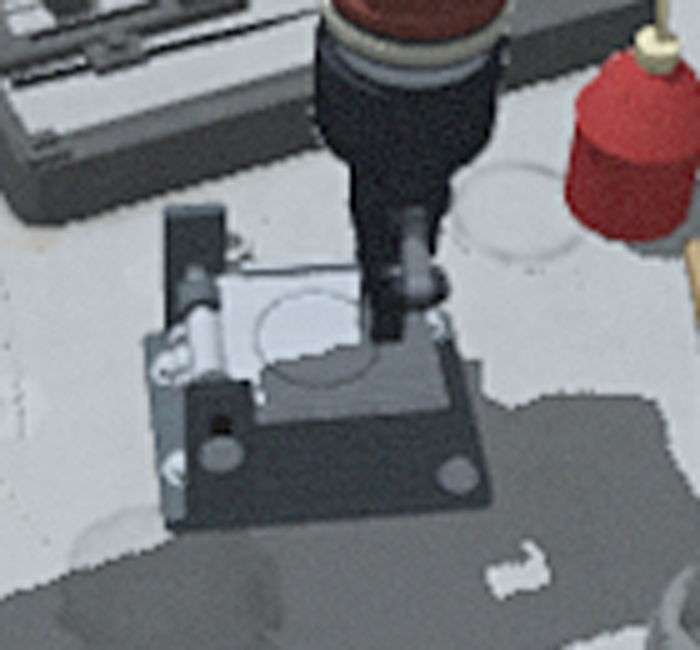

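The plate is level at about 62 mm, and touch gives about 62.3 mm. I'll raise the push to about 15 N, easing off the sideways drag.

```bash
python3 -m creep '[{"hand":0,"translation":[-0.1,0,0.1],"delta_rot":[0,0,0]},{"hand":0,"translation":[0,0,0],"delta_rot":[0,0,0]}]'
```

```text
t: 10.4
tool_pos: [0.642, -0.0765, 0.0702]
tool_rot: [3.085, -0.592, 0.003]
contact_force: [-4.4, 0.4, 10.4]
opening: -0.0002
```

```bash
python3 -m creep '[{"hand":0,"translation":[0,0,0.1],"delta_rot":[0,0,0]},{"hand":0,"translation":[0,0,0],"delta_rot":[0,0,0]}]'; python3 -m creep '[{"hand":0,"translation":[0,0,0],"delta_rot":[0,0,0]}]'
```

```text
t: 10.65
tool_pos: [0.642, -0.0765, 0.0701]
tool_rot: [3.085, -0.591, 0.002]
contact_force: [-7.6, 0.9, 15.3]
opening: 0.0001
t: 10.78
tool_pos: [0.642, -0.0765, 0.0701]
tool_rot: [3.085, -0.591, 0.002]
contact_force: [-6.9, 1.2, 15.1]
opening: -0.0
```

```bash
python3 -m creep '[{"hand":0,"translation":[-0.1,0,0],"delta_rot":[0,0,0]},{"hand":0,"translation":[-0.1,0,0],"delta_rot":[0,0,0]}]';python3 -m creep '[{"hand":0,"translation":[0,0,0],"delta_rot":[0,0,0]},{"hand":0,"translation":[0,0,0],"delta_rot":[0,0,0]}]'
```

```text
t: 11.02
tool_pos: [0.6418, -0.0765, 0.0702]
tool_rot: [3.084, -0.591, 0.011]
contact_force: [-0.6, -1.5, 9.1]
opening: -0.0002
t: 11.28
tool_pos: [0.6419, -0.0764, 0.0702]
tool_rot: [3.084, -0.592, 0.011]
contact_force: [-0.3, -1.4, 10.6]
opening: 0.0001
```

```bash
python3 -m creep '[{"hand":0,"translation":[-0.05,0,0.1],"delta_rot":[0,0,0]},{"hand":0,"translation":[0,0,0],"delta_rot":[0,0,0]}]';python3 -m creep '[{"hand":0,"translation":[0,0,0],"delta_rot":[0,0,0]},{"hand":0,"translation":[0,0,0],"delta_rot":[0,0,0]}]'
```

```text
t: 11.52
tool_pos: [0.6419, -0.0765, 0.0702]
tool_rot: [3.084, -0.592, 0.012]
contact_force: [-0.6, -1.8, 13.5]
opening: 0.0002
t: 11.78
tool_pos: [0.6419, -0.0765, 0.0702]
tool_rot: [3.084, -0.592, 0.012]
contact_force: [-2.0, -1.2, 13.9]
opening: -0.0001
```

```bash
python3 -m creep '[{"hand":0,"translation":[0,0,0.03],"delta_rot":[0,0,0]},{"hand":0,"translation":[0,0,0],"delta_rot":[0,0,0]},{"hand":0,"translation":[0,0,0],"delta_rot":[0,0,0]},{"hand":0,"translation":[0,0,0],"delta_rot":[0,0,0]}]';python3 -m creep '[{"hand":0,"translation":[0,0,0],"delta_rot":[0,0,0]},{"hand":0,"translation":[0,0,0],"delta_rot":[0,0,0]},{"hand":0,"translation":[0,0,0],"delta_rot":[0,0,0]},{"hand":0,"translation":[0,0,0],"delta_rot":[0,0,0]}]'
```

```text
t: 12.28
tool_pos: [0.6419, -0.0765, 0.0701]
tool_rot: [3.084, -0.592, 0.012]
contact_force: [-1.7, -1.3, 15.0]
opening: -0.0001
t: 12.78
tool_pos: [0.6419, -0.0765, 0.0701]
tool_rot: [3.084, -0.592, 0.012]
contact_force: [-1.9, -1.5, 14.2]
opening: 0.0001
```

```bash
python3 -m creep '[{"hand":0,"translation":[0,0,-0.5],"delta_rot":[0,0,0]},{"hand":0,"translation":[0,0,-1.5],"delta_rot":[0,0,0]},{"hand":0,"translation":[0,0,-3.5],"delta_rot":[0,0,0]},{"hand":0,"translation":[0,0,-4.5],"delta_rot":[0,0,0]},{"hand":0,"translation":[0,0,-4.5],"delta_rot":[0,0,0]},{"hand":0,"translation":[0,0,-4],"delta_rot":[0,0,0]},{"hand":0,"translation":[0,0,-2],"delta_rot":[0,0,0]},{"hand":0.7,"translation":[0,0,0],"delta_rot":[0,0,0]}]'
python3 - <<'E'
from h import *
plan(0.43,-0.29,0.27,10)
grab('wrist','w3')
E
```

```text
t: 13.78
tool_pos: [0.6392, -0.0753, 0.2715]
tool_rot: [3.085, -0.592, 0.004]
contact_force: [0.2, 0.8, -0.3]
opening: 0.0169
t 13.78 tcp [ 0.6392 -0.0753  0.2715] f [ 0.2  0.8 -0.3] open 0.0169 yaw -21.71
 shift cm in present axes [-11.49  27.68   0.11]
 turn deg [ 2.000e-02 -1.500e-01 -3.171e+01]  shift in new axes [-24.33  17.51   0.15]
```

View pics/w3.png

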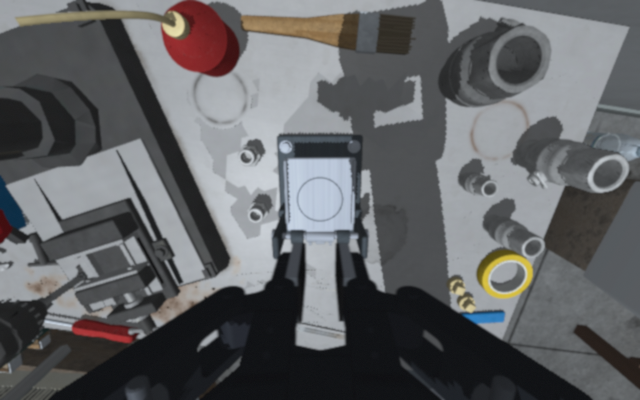

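The wrist view shows the rest level and down with its ring centred at (321,199). Next I'll measure the ring position and go to the valve.

```bash
python3 -m creep '[{"hand":0.7,"translation":[-0.7,1.7,0],"delta_rot":[0,0,0]},{"hand":0.7,"translation":[-1.6,3.8,0],"delta_rot":[0,0,0]},{"hand":0.7,"translation":[-2,5,0],"delta_rot":[0,0,0]},{"hand":0.7,"translation":[-2.2,5.2,0],"delta_rot":[0,0,0]},{"hand":0.7,"translation":[-2.1,5,0],"delta_rot":[0,0,0]},{"hand":0.7,"translation":[-1.7,4.2,0],"delta_rot":[0,0,0]},{"hand":0.7,"translation":[-1.2,2.8,0],"delta_rot":[0,0,0]}]';python3 -m creep '[{"hand":0.7,"translation":[0,0,0],"delta_rot":[0,0,-6]},{"hand":0.7,"translation":[0,0,0],"delta_rot":[0,0,-9]},{"hand":0.7,"translation":[0,0,0],"delta_rot":[0,0,-9]},{"hand":0.7,"translation":[0,0,0],"delta_rot":[0,0,-7.7]},{"hand":0.7,"translation":[0,0,0],"delta_rot":[0,0,0]}]'
python3 - <<'E'
from h import *
im,W=load('w3')
print('ring centre px world',W[197:202,319:324].reshape(-1,3).mean(0).round(4))
plan(0.43,-0.29,0.27,10)
grab('wrist','w4'); crop('w4','w4c',200,50,440,250,3.3)
im,W=load('w4')
p=W[40:260,150:480].reshape(-1,3); p=p[(p[:,2]>.08)&(p[:,2]<.1)&(abs(p[:,0]-.465)<.04)&(abs(p[:,1]+.285)<.04)]; print(len(p),p.min(0),p.max(0),p.mean(0))
E
```

```text
t: 14.7
tool_pos: [0.4263, -0.2911, 0.2676]
tool_rot: [-3.083, 0.595, 0.005]
contact_force: [1.1, -0.1, -0.6]
opening: 0.0598
t: 15.32
tool_pos: [0.428, -0.2898, 0.2679]
tool_rot: [-3.128, -0.27, 0.004]
contact_force: [0.2, -0.1, -0.1]
opening: 0.0595
ring centre px world [ 0.6158 -0.0671  0.0632]
t 15.32 tcp [ 0.428  -0.2898  0.2679] f [ 0.2 -0.1 -0.1] open 0.0595 yaw 9.85
 shift cm in present axes [ 0.2   0.05 -0.21]
 turn deg [-0.15  0.13 -0.15]  shift in new axes [ 0.2   0.05 -0.21]
310 [ 0.45343899 -0.30271476  0.08010312] [ 0.48437144 -0.27403997  0.08843258] [ 0.46917878 -0.28821053  0.08600502]
```

View pics/w4c.png

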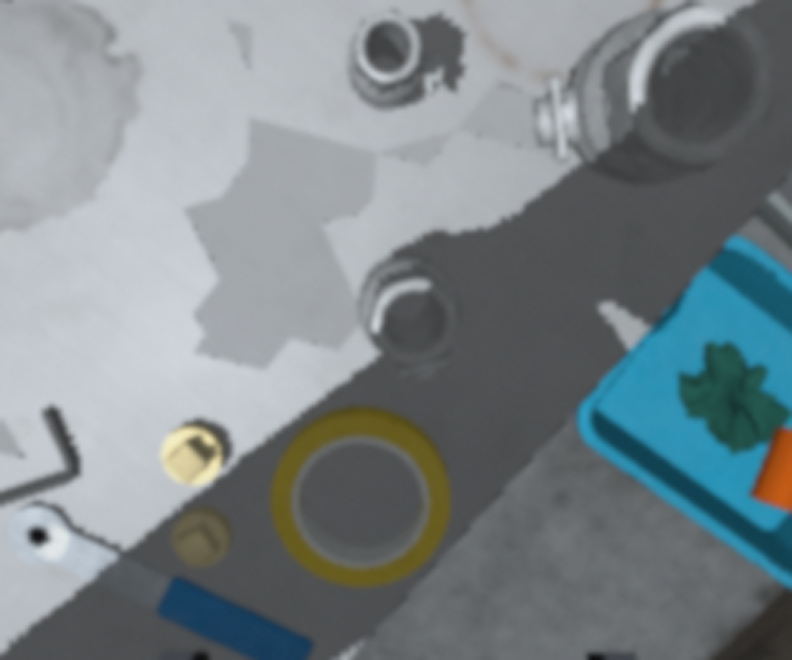

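The small valve appears at crop (412,315), with its spindle faint at (425,368). I'll enlarge it and use the depth clouds for the spindle's bearing.

Run:
```python
from h import *
c=np.array([.4692,-.2882])
for t in('scene0','top0','w4','w2','w3','s4'):
    im,W=load(t); p=W.reshape(-1,3); d=p[:,:2]-c; r=np.hypot(*d.T); 
    m=(r<.04)&(p[:,2]>.006); 
    if m.sum()<20: continue
    q=p[m]; 
    ang=np.degrees(np.arctan2(*d[m].T[::-1])); rr=r[m]
    far=(rr>.0225)&(q[:,2]>.012)
    print(t,m.sum(),'ztop',np.percentile(q[:,2],99).round(4),'top mean',q[q[:,2]>.08].mean(0).round(4), 'far:',[(int(a),round(b*1000),round(z*1000)) for a,b,z in zip(ang[far],rr[far],q[far,2])][:14])
im=cv2.imread('pics/w4.png')[120:175,295:355]
im=cv2.resize(im,None,fx=9,fy=9,interpolation=cv2.INTER_CUBIC)
im=np.clip(255*(im/200.)**.5,0,255).astype(np.uint8)
a=cv2.imread('pics/scene0.png')[265:310,300:350]; a=cv2.resize(a,(550,495),interpolation=cv2.INTER_CUBIC)
cv2.imwrite('pics/vc.png',im); cv2.imwrite('pics/vs.png',a)
```

```text
scene0 525 ztop 0.0866 top mean [ 0.4694 -0.291   0.0842] far: [(-174, 24, 50), (-173, 24, 48), (-170, 23, 48), (-171, 25, 46), (-167, 24, 47), (-162, 23, 49), (-168, 24, 42), (-163, 23, 45), (-163, 25, 44), (-160, 24, 44), (-154, 24, 47), (-151, 23, 46), (-165, 27, 40), (-160, 27, 43)]
top0 253 ztop 0.0881 top mean [ 0.4662 -0.2874  0.0855] far: [(-149, 23, 45), (-146, 24, 50), (-142, 25, 51), (-163, 23, 47), (-158, 24, 47), (-152, 25, 46), (-176, 25, 50), (-170, 25, 49), (-164, 25, 46), (-159, 26, 46), (-154, 27, 45), (179, 27, 46), (-177, 27, 51), (-169, 27, 43)]
w4 15141 ztop 0.3583 top mean [ 0.4444 -0.2903  0.3383] far: [(-136, 23, 47), (-143, 23, 47), (-140, 23, 47), (-137, 23, 50), (-135, 25, 46), (-150, 23, 48), (-147, 23, 48), (-144, 24, 48), (-141, 24, 48), (-139, 25, 48), (178, 23, 46), (-178, 23, 48), (-175, 23, 48), (-163, 23, 49)]
w2 1841 ztop 0.0875 top mean [ 0.4693 -0.2866  0.0847] far: [(-153, 25, 45), (-152, 26, 45), (-162, 23, 47), (-158, 25, 46), (-155, 26, 45), (-168, 23, 49), (-163, 25, 47), (-159, 26, 45), (-156, 27, 45), (-175, 23, 38), (-175, 23, 40), (-177, 23, 43), (-176, 23, 48), (-175, 23, 49)]
w3 1515 ztop 0.0876 top mean [ 0.4701 -0.287   0.0848] far: []
s4 532 ztop 0.0869 top mean [ 0.4682 -0.2904  0.0842] far: [(-178, 23, 46), (-178, 25, 45), (-174, 24, 47), (-172, 25, 45), (-169, 23, 45), (-163, 23, 48), (-166, 24, 45), (-159, 25, 49), (-157, 23, 47), (-167, 26, 42), (-161, 26, 46), (-158, 25, 46), (-155, 24, 45), (-151, 23, 47)]
```

View pics/vc.png

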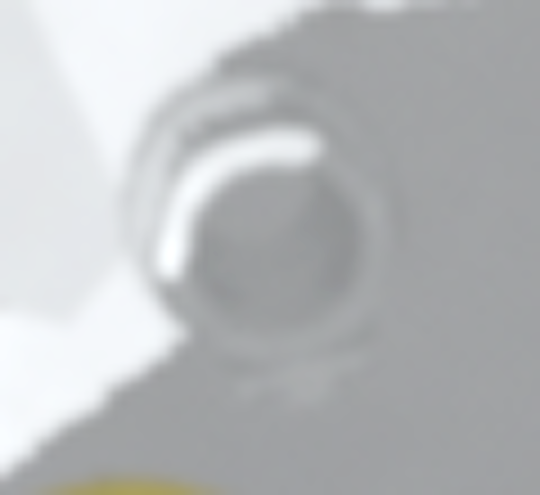

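View pics/vs.png

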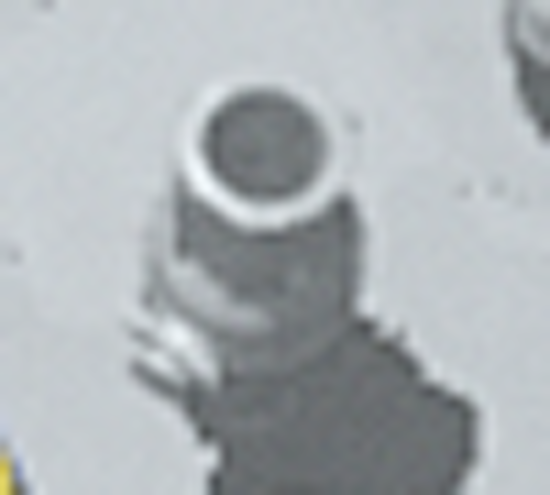

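Run:
```python
from h import *
tops=[]
for t in('scene0','top0','w4','w2','w3','s4'):
    im,W=load(t); p=W.reshape(-1,3); c=np.array([.4692,-.2882]); d=p[:,:2]-c; r=np.hypot(*d.T)
    m=(r<.03)&(p[:,2]>.082)&(p[:,2]<.092); q=p[m][:,:2]
    (cc,rad)=cv2.minEnclosingCircle(q.astype(np.float32)); tops.append(cc)
    c=np.array(cc); d=p[:,:2]-c; r=np.hypot(*d.T)
    f=(r>.024)&(r<.036)&(p[:,2]>.03)&(p[:,2]<.056); v=d[f]
    print(t,'top circle',np.round(cc,4),round(rad,4),'n',f.sum(), 'ang',np.degrees(np.arctan2(*v.mean(0)[::-1])).round(1) if f.sum() else None,'rmax',r[f].max().round(4) if f.sum() else None)
print(np.mean(tops,0))
plan(.4688,-.2882,.10,17)
```

```text
scene0 top circle [ 0.4693 -0.2909] 0.0158 n 13 ang -164.0 rmax 0.0265
top0 top circle [ 0.4665 -0.2876] 0.0151 n 5 ang -163.0 rmax 0.0257
w4 top circle [ 0.4687 -0.2885] 0.0153 n 19 ang -160.6 rmax 0.0269
w2 top circle [ 0.4685 -0.2879] 0.0157 n 14 ang -163.7 rmax 0.0268
w3 top circle [ 0.4692 -0.2877] 0.0157 n 0 ang None rmax None
s4 top circle [ 0.4685 -0.29  ] 0.0148 n 16 ang -161.2 rmax 0.0262
[ 0.46845336 -0.28878288]
t 15.38 tcp [ 0.4282 -0.2899  0.2683] f [ 0.4 -0.1  0.5] open 0.06 yaw 9.81
 shift cm in present axes [ 4.06  0.56 16.82]
 turn deg [-0.13  0.1  -7.19]  shift in new axes [ 3.93  1.03 16.83]
```

This is the valve meant. It stands 86–87 mm high against 67, 122 and 124 mm for the others, and its spindle bears about −162.5°, so the tool yaw should be 17.5°.

```bash
python3 -m creep '[{"hand":0.7,"translation":[0,0,0],"delta_rot":[0,0,-7.7]},{"hand":0.7,"translation":[2,0.5,2],"delta_rot":[0,0,0]},{"hand":0.7,"translation":[1.9,0.5,4],"delta_rot":[0,0,0]},{"hand":0.7,"translation":[0,0,4],"delta_rot":[0,0,0]},{"hand":0.7,"translation":[0,0,2],"delta_rot":[0,0,0]},{"hand":0.7,"translation":[0,0,0],"delta_rot":[0,0,0]}]'
python3 - <<'E'
from h import *
plan(.4686,-.2884,.056,17.5); grab('wrist','w5')
E
```

```text
t: 16.12
tool_pos: [0.4683, -0.287, 0.1481]
tool_rot: [-3.102, -0.481, 0.004]
contact_force: [0.6, -0.1, 0.5]
opening: 0.0601
t 16.12 tcp [ 0.4683 -0.287   0.1481] f [ 0.6 -0.1  0.5] open 0.0601 yaw 17.62
 shift cm in present axes [0.01 0.17 9.21]
 turn deg [-0.19  0.13  0.12]  shift in new axes [-0.01  0.14  9.21]
```

View pics/w5.png

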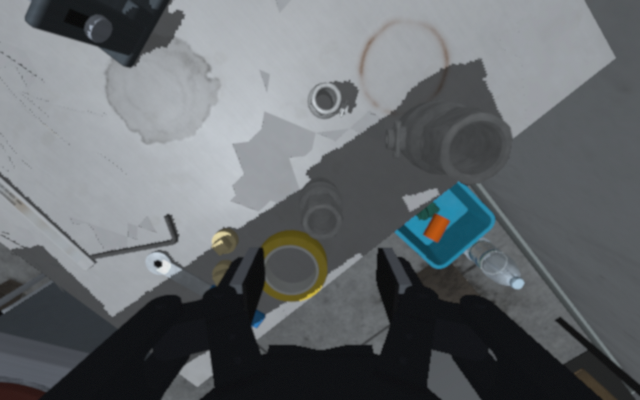

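The valve's top sits at (321,212), centred between the fingers at about column 321. I'll descend.

```bash
python3 -m creep '[{"hand":0.7,"translation":[0,0.15,1.5],"delta_rot":[0,0,0]},{"hand":0.7,"translation":[0,0,2.5],"delta_rot":[0,0,0]},{"hand":0.7,"translation":[0,0,2.5],"delta_rot":[0,0,0]},{"hand":0.7,"translation":[0,0,1.7],"delta_rot":[0,0,0]},{"hand":0.7,"translation":[0,0,1],"delta_rot":[0,0,0]},{"hand":0.7,"translation":[0,0,0],"delta_rot":[0,0,0]}]'; python3 -m creep '[{"hand":0.5,"translation":[0,0,0],"delta_rot":[0,0,0]},{"hand":0.45,"translation":[0,0,0],"delta_rot":[0,0,0]},{"hand":0.4,"translation":[0,0,0],"delta_rot":[0,0,0]}]' 25;python3 - <<'E'
from h import *
plan(.4686,-.2884,.056,17.5)
E
```

```text
t: 16.92
tool_pos: [0.4698, -0.289, 0.0576]
tool_rot: [-3.104, -0.483, 0.001]
contact_force: [0.9, 0.1, -0.0]
opening: 0.0593
t: 17.3
tool_pos: [0.4705, -0.2895, 0.0591]
tool_rot: [3.103, 0.483, 0.002]
contact_force: [-0.3, 0.2, 3.4]
opening: 0.0343
t 17.3 tcp [ 0.4705 -0.2895  0.0591] f [-0.3  0.2  3.4] open 0.0343 yaw 17.69
 shift cm in present axes [-0.15 -0.16  0.31]
 turn deg [ 0.07 -0.06  0.19]  shift in new axes [-0.15 -0.16  0.31]
```

The fingers brush something as they swing forward (3.4 N up), so I'll raise 4 mm before closing.

```bash
python3 -m creep '[{"hand":0.42,"translation":[-0.1,0,-0.2],"delta_rot":[0,0,0]},{"hand":0.42,"translation":[0,0,-0.2],"delta_rot":[0,0,0]},{"hand":0.42,"translation":[0,0,0],"delta_rot":[0,0,0]}]';python3 -m creep '[{"hand":0.37,"translation":[0,0,0],"delta_rot":[0,0,0]},{"hand":0.35,"translation":[0,0,0],"delta_rot":[0,0,0]}]' 25;  python3 -m creep '[{"hand":0.3,"translation":[0,0,0],"delta_rot":[0,0,0]},{"hand":0.3,"translation":[0,0,0],"delta_rot":[0,0,0]}]'
```

```text
t: 17.68
tool_pos: [0.4691, -0.2895, 0.0622]
tool_rot: [3.104, 0.483, 0.0]
contact_force: [-1.3, 0.9, -0.4]
opening: 0.0361
t: 17.92
tool_pos: [0.4693, -0.2896, 0.0625]
tool_rot: [3.104, 0.483, 0.001]
contact_force: [-0.1, 0.3, 3.2]
opening: 0.034
t: 18.18
tool_pos: [0.4692, -0.2896, 0.0624]
tool_rot: [3.104, 0.483, 0.001]
contact_force: [-0.4, 1.1, 4.1]
opening: 0.0341
```

It stopped at 34 mm at both heights, so those are the neck flats and the lift is the pads' forward swing. I'll go back down to the stated grasp height and grip.

```bash
python3 -m creep '[{"hand":0.47,"translation":[0,0,0],"delta_rot":[0,0,0]},{"hand":0.47,"translation":[0,-0.05,0.25],"delta_rot":[0,0,0]},{"hand":0.47,"translation":[0,0,0.2],"delta_rot":[0,0,0]},{"hand":0.47,"translation":[0,0,0],"delta_rot":[0,0,0]}]';python3 -m creep '[{"hand":0.4,"translation":[0,0,0],"delta_rot":[0,0,0]},{"hand":0.36,"translation":[0,0,0],"delta_rot":[0,0,0]},{"hand":0.3,"translation":[0,0,0],"delta_rot":[0,0,0]},{"hand":0.3,"translation":[0,0,0],"delta_rot":[0,0,0]}]' 35
python3 - <<'E'
from h import *
grab('wrist','w6');plan(.4686,-.2884,.056,17.5)
E
```

```text
t: 18.68
tool_pos: [0.4685, -0.2887, 0.0569]
tool_rot: [-3.104, -0.483, 0.001]
contact_force: [0.3, -0.0, 0.2]
opening: 0.0403
t: 19.18
tool_pos: [0.4688, -0.2889, 0.0574]
tool_rot: [-3.104, -0.483, 0.0]
contact_force: [-0.4, 0.3, -0.8]
opening: 0.034
t 19.23 tcp [ 0.4688 -0.2889  0.0574] f [ 0.1  0.4 -1.6] open 0.0337 yaw 17.68
 shift cm in present axes [-0.   -0.05  0.14]
 turn deg [-0.01  0.01  0.18]  shift in new axes [-0.   -0.05  0.14]
```

View pics/w6.png

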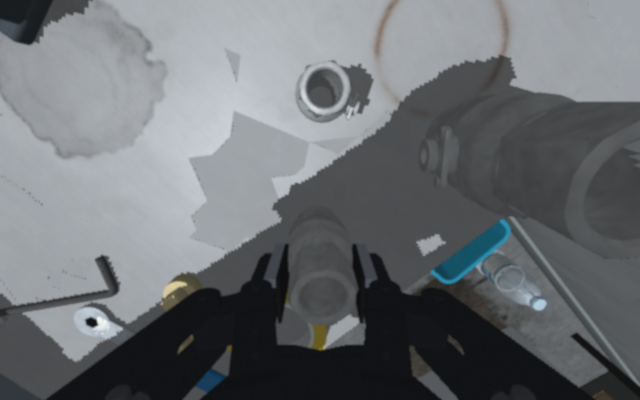

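The view shows the pads either side of the neck at (322,270), with 34 mm opening and no side load. I'll lift.

```bash
python3 -m creep '[{"hand":0.3,"translation":[0,0,-0.3],"delta_rot":[0,0,0]},{"hand":0.3,"translation":[0,0,-1],"delta_rot":[0,0,0]},{"hand":0.3,"translation":[0,0,-2.5],"delta_rot":[0,0,0]},{"hand":0.3,"translation":[0,0,-3.5],"delta_rot":[0,0,0]},{"hand":0.3,"translation":[0,0,-4],"delta_rot":[0,0,0]},{"hand":0.3,"translation":[0,0,-4],"delta_rot":[0,0,0]},{"hand":0.3,"translation":[0,0,-2],"delta_rot":[0,0,0]},{"hand":0.3,"translation":[0,0,0],"delta_rot":[0,0,0]}]'
python3 - <<'E'
from h import *
grab('scene','s6'); crop('s6','s6c',270,150,430,310,4);plan(.6144,-.0649,.23,0)
E
```

```text
t: 20.23
tool_pos: [0.4695, -0.2895, 0.2324]
tool_rot: [3.102, 0.483, 0.004]
contact_force: [0.4, 0.0, -2.7]
opening: 0.0342
t 20.27 tcp [ 0.4687 -0.2889  0.2302] f [-0.1  0.5 -2.7] open 0.0344 yaw 17.69
 shift cm in present axes [ 2.068e+01 -1.691e+01  2.000e-02]
 turn deg [-0.000e+00  1.000e-02  1.769e+01]  shift in new axes [ 1.457e+01 -2.240e+01  2.000e-02]
```

View pics/s6c.png

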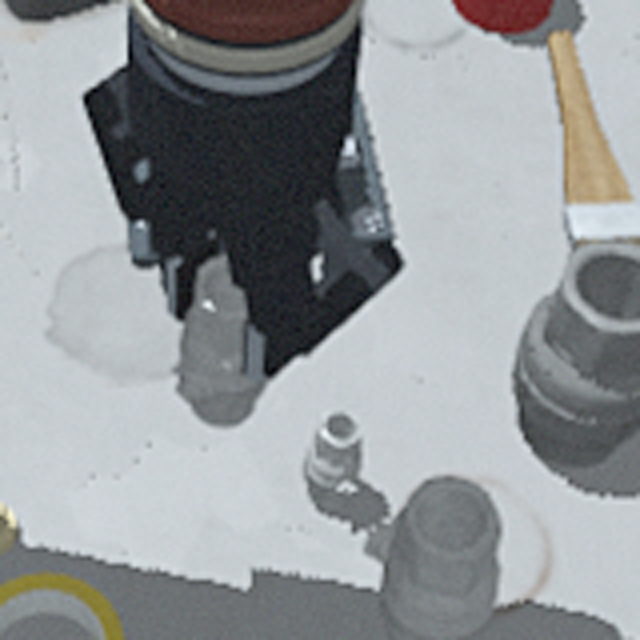

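```bash
python3 -m creep '[{"hand":0.3,"translation":[1.2,-1,0],"delta_rot":[0,0,0]},{"hand":0.3,"translation":[2.6,-2.1,0],"delta_rot":[0,0,0]},{"hand":0.3,"translation":[3.4,-2.8,0],"delta_rot":[0,0,0]},{"hand":0.3,"translation":[3.6,-3,0],"delta_rot":[0,0,0]},{"hand":0.3,"translation":[3.6,-3,0],"delta_rot":[0,0,0]},{"hand":0.3,"translation":[3.2,-2.6,0],"delta_rot":[0,0,0]},{"hand":0.3,"translation":[2,-1.6,0],"delta_rot":[0,0,0]},{"hand":0.3,"translation":[1.1,-0.8,0],"delta_rot":[0,0,0]}]'; python3 -m creep '[{"hand":0.3,"translation":[0,0,0],"delta_rot":[0,0,3]},{"hand":0.3,"translation":[0,0,0],"delta_rot":[0,0,6]},{"hand":0.3,"translation":[0,0,0],"delta_rot":[0,0,8]},{"hand":0.3,"translation":[0,0,0],"delta_rot":[0,0,8]},{"hand":0.3,"translation":[0,0,0],"delta_rot":[0,0,8]},{"hand":0.3,"translation":[0,0,0],"delta_rot":[0,0,4.4]},{"hand":0.3,"translation":[0,0,0],"delta_rot":[0,0,2]},{"hand":0.3,"translation":[0,0,0],"delta_rot":[0,0,0]}]'
python3 - <<'E'
from h import *
plan(.6148,-.0655,.1199+.015,-21.7); grab('wrist','w7')
E
```

```text
t: 21.28
tool_pos: [0.6145, -0.0628, 0.2282]
tool_rot: [-3.102, -0.486, 0.005]
contact_force: [0.5, -0.0, -2.2]
opening: 0.0343
t: 22.28
tool_pos: [0.6144, -0.0651, 0.2298]
tool_rot: [-3.085, 0.591, 0.002]
contact_force: [-1.3, -1.1, -1.7]
opening: 0.0338
t 22.27 tcp [ 0.6144 -0.0651  0.2298] f [-1.3 -1.1 -1.7] open 0.0338 yaw -21.7
 shift cm in present axes [0.06 0.02 9.49]
 turn deg [0.01 0.06 0.  ]  shift in new axes [0.05 0.03 9.49]
```

View pics/w7.png

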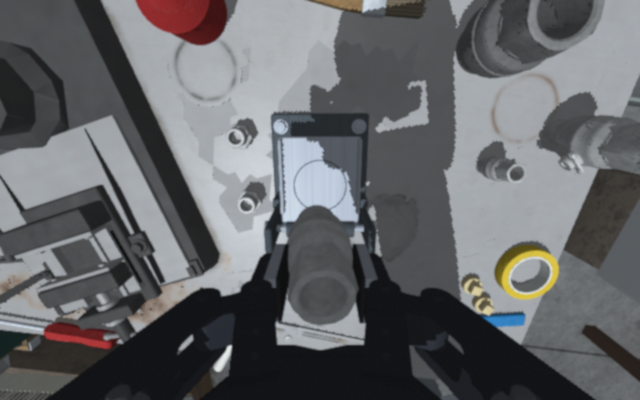

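The valve is held over the rest, and the ring is visible at (320,185). I'll check the ring centre by a ray onto the felt plate height.

Run:
```python
from h import *
for t,(u,v) in(('w7',(320,185)),('w3',(321,199))):
    z=np.load(f'pics/{t}.npz');k=z['k'];T=z['T']
    d=T[:3,:3]@np.array([(u-k[2])/k[0],-(v-k[3])/k[1],-1]); s=(.0622-T[2,3])/d[2]; print(t,(T[:3,3]+s*d).round(4))
crop('w7','w7c',260,100,400,240,5)
```

```text
w7 [ 0.6167 -0.0659  0.0622]
w3 [ 0.6155 -0.067   0.0622]
```

View pics/w7c.png

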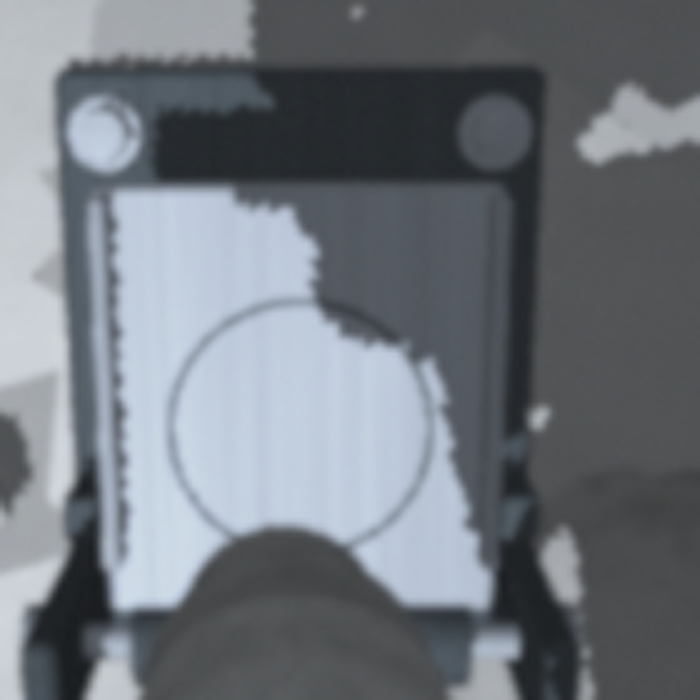

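```bash
python3 -m creep '[{"hand":0.3,"translation":[0,0,1],"delta_rot":[0,0,0]},{"hand":0.3,"translation":[0,0,2.5],"delta_rot":[0,0,0]},{"hand":0.3,"translation":[0,0,2.5],"delta_rot":[0,0,0]},{"hand":0.3,"translation":[0,0,2],"delta_rot":[0,0,0]},{"hand":0.3,"translation":[0.05,0,1],"delta_rot":[0,0,0]},{"hand":0.3,"translation":[0,0,0.5],"delta_rot":[0,0,0]},{"hand":0.3,"translation":[0,0,0],"delta_rot":[0,0,0]}]'
```

```text
t: 23.2
tool_pos: [0.6155, -0.0653, 0.1358]
tool_rot: [-3.085, 0.592, -0.001]
contact_force: [-0.3, -0.2, -1.9]
opening: 0.0341
```

```bash
python3 -m creep '[{"hand":0.3,"translation":[0,0,0.4],"delta_rot":[0,0,0]},{"hand":0.3,"translation":[0,0,0.4],"delta_rot":[0,0,0]},{"hand":0.3,"translation":[0,0,0.3],"delta_rot":[0,0,0]},{"hand":0.3,"translation":[0,0,0.2],"delta_rot":[0,0,0]},{"hand":0.3,"translation":[0,0,0],"delta_rot":[0,0,0]}]';  python3 -m creep '[{"hand":0.3,"translation":[0,0,0.1],"delta_rot":[0,0,0]}]'; python3 -m creep '[{"hand":0.3,"translation":[0,0,0.1],"delta_rot":[0,0,0]}]'
```

```text
t: 23.82
tool_pos: [0.615, -0.0652, 0.1222]
tool_rot: [-3.085, 0.592, 0.001]
contact_force: [-0.3, -0.1, -0.9]
opening: 0.0339
t: 23.95
tool_pos: [0.6154, -0.0653, 0.1217]
tool_rot: [-3.085, 0.592, -0.001]
contact_force: [1.0, -1.0, -2.2]
opening: 0.0342
t: 24.08
tool_pos: [0.6153, -0.0653, 0.1206]
tool_rot: [3.085, -0.592, 0.0]
contact_force: [0.1, 0.7, -1.1]
opening: 0.0343
```

```bash
python3 -m creep '[{"hand":0.3,"translation":[0,0,0.07],"delta_rot":[0,0,0]}]'; python3 -m creep '[{"hand":0.3,"translation":[0,0,0.07],"delta_rot":[0,0,0]}]'
```

```text
t: 24.2
tool_pos: [0.6152, -0.0653, 0.1198]
tool_rot: [3.085, -0.592, 0.0]
contact_force: [-0.8, 0.1, -1.4]
opening: 0.0337
t: 24.32
tool_pos: [0.6155, -0.0653, 0.1196]
tool_rot: [3.085, -0.592, 0.001]
contact_force: [-0.2, 0.4, 0.8]
opening: 0.034
```

```bash
python3 -m creep '[{"hand":0.3,"translation":[0,0,0],"delta_rot":[0,0,0]}]'
```

```text
t: 24.45
tool_pos: [0.6155, -0.0653, 0.1196]
tool_rot: [3.085, -0.592, 0.001]
contact_force: [0.5, -0.2, 1.6]
opening: 0.0342
```

The valve is seated: the force went from −2 N to +1.6 N at the predicted height. I'll open gently.

```bash
python3 -m creep '[{"hand":0.42,"translation":[0,0,0],"delta_rot":[0,0,0]},{"hand":0.46,"translation":[0,0,0],"delta_rot":[0,0,0]},{"hand":0.55,"translation":[0,0,0],"delta_rot":[0,0,0]},{"hand":0.65,"translation":[0,0,0],"delta_rot":[0,0,0]},{"hand":0.65,"translation":[0,0,0],"delta_rot":[0,0,0]}]'
python3 - <<'E'
from h import *
grab('scene','s7'); crop('s7','s7c',270,90,410,220,5)
E
```

```text
t: 25.08
tool_pos: [0.6152, -0.0653, 0.1191]
tool_rot: [3.085, -0.592, -0.0]
contact_force: [0.0, -0.4, -0.3]
opening: 0.0553
```

View pics/s7c.png

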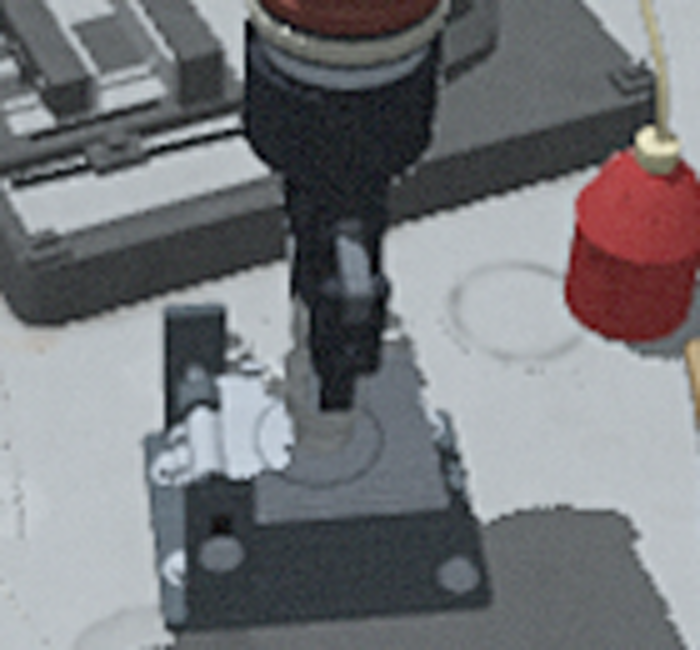

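The valve stands inside the ring at (320,430) with the fingers clear. I'll retreat straight up.

```bash
python3 -m creep '[{"hand":0.65,"translation":[0,0,-0.7],"delta_rot":[0,0,0]},{"hand":0.65,"translation":[0,0,-1.5],"delta_rot":[0,0,0]},{"hand":0.65,"translation":[0,0,-2.5],"delta_rot":[0,0,0]},{"hand":0.65,"translation":[0,0,-3],"delta_rot":[0,0,0]},{"hand":0.65,"translation":[0,0,-3],"delta_rot":[0,0,0]},{"hand":0.65,"translation":[0,0,-3],"delta_rot":[0,0,0]},{"hand":0.65,"translation":[0,0,-1.5],"delta_rot":[0,0,0]},{"hand":0.65,"translation":[0,0,0],"delta_rot":[0,0,0]}]'; python3 -m creep '[{"hand":0.65,"translation":[-3,0,0],"delta_rot":[0,0,0]},{"hand":0.65,"translation":[-4,0,0],"delta_rot":[0,0,0]},{"hand":0.65,"translation":[-3,0,0],"delta_rot":[0,0,0]},{"hand":0.65,"translation":[0,0,0],"delta_rot":[0,0,0]}]'
python3 - <<'E'
from h import *
grab('scene','s8'); grab('wrist','w8'); crop('s8','s8c',270,90,410,220,5); grab('top','t8')
a=np.radians(-21.7);R=np.array([[np.cos(a),-np.sin(a)],[np.sin(a),np.cos(a)]]); O=np.array([.6144,-.0649])
for t in('s8','w8','t8'):
    im,W=load(t); p=W.reshape(-1,3); L=(p[:,:2]-O)@R
    m=(abs(L)<.035).all(1)&(p[:,2]>.138)&(p[:,2]<.16); 
    if m.sum()>5: print(t,m.sum(),'top centre in rest',np.round(cv2.minEnclosingCircle(L[m].astype(np.float32)),4) if 0 else cv2.minEnclosingCircle(L[m].astype(np.float32)),'z',np.percentile(p[m,2],[5,50,98]).round(4))
    m=(abs(L)<.027).all(1)&(p[:,2]>.07)&(p[:,2]<.1); 
    if m.sum(): print('  body mean',L[m].mean(0).round(4))
    for n,c in dict(big=(.68,-.288),b=(.545,-.347),d=(.547,-.264),n1=(.692,.004),n2=(.611,.02)).items():
        q=p[(np.hypot(*(p[:,:2]-c).T)<.04)&(p[:,2]>.03)&(p[:,2]<.14)]
        if len(q)>5: print('  ',n,q.max(0).round(3), np.median(q,0).round(3))
print(ctrl.get_obs()['contact_force'],ctrl.get_obs()['tool_pos'],ctrl.get_obs()['t'])
E
```

```text
t: 26.12
tool_pos: [0.6159, -0.0654, 0.2731]
tool_rot: [3.085, -0.592, 0.005]
contact_force: [0.5, 0.3, -0.2]
opening: 0.0557
t: 26.62
tool_pos: [0.5206, -0.0275, 0.2694]
tool_rot: [-3.086, 0.591, 0.004]
contact_force: [0.5, -0.8, 0.5]
opening: 0.0554
s8 121 top centre in rest ((0.0026300603058189154, -0.0021731448359787464), 0.016442010179162025) z [0.1388 0.1451 0.1493]
  body mean [ 0.0012 -0.013 ]
   big [ 0.714 -0.256  0.124] [ 0.671 -0.3    0.086]
   b [ 0.571 -0.32   0.123] [ 0.542 -0.363  0.084]
   d [ 0.563 -0.255  0.065] [ 0.548 -0.271  0.048]
   n1 [0.708 0.013 0.038] [0.695 0.001 0.035]
   n2 [0.63  0.033 0.098] [ 0.589 -0.002  0.073]
w8 571 top centre in rest ((0.0016050956910476089, -0.00019349530339241028), 0.01581445522606373) z [0.1438 0.1484 0.1504]
  body mean [ 0.009  -0.0015]
   b [ 0.578 -0.315  0.123] [ 0.554 -0.335  0.08 ]
   d [ 0.564 -0.25   0.066] [ 0.552 -0.258  0.052]
   n1 [0.706 0.014 0.04 ] [0.695 0.004 0.038]
   n2 [0.63  0.038 0.099] [ 0.596 -0.     0.064]
t8 92 top centre in rest ((-0.0001877839385997504, -0.0007685401360504329), 0.015445375815033913) z [0.1398 0.1478 0.1525]
  body mean [ 0.0023 -0.0003]
   big [ 0.713 -0.251  0.126] [ 0.674 -0.286  0.086]
   b [ 0.574 -0.317  0.124] [ 0.544 -0.346  0.083]
   d [ 0.561 -0.251  0.067] [ 0.547 -0.264  0.047]
   n2 [ 0.613 -0.006  0.071] [ 0.603 -0.016  0.064]
[ 0.06891199 -0.49042081  0.46244477] [ 0.52242751 -0.02840567  0.27023346] 26.775
```

View pics/s8c.png

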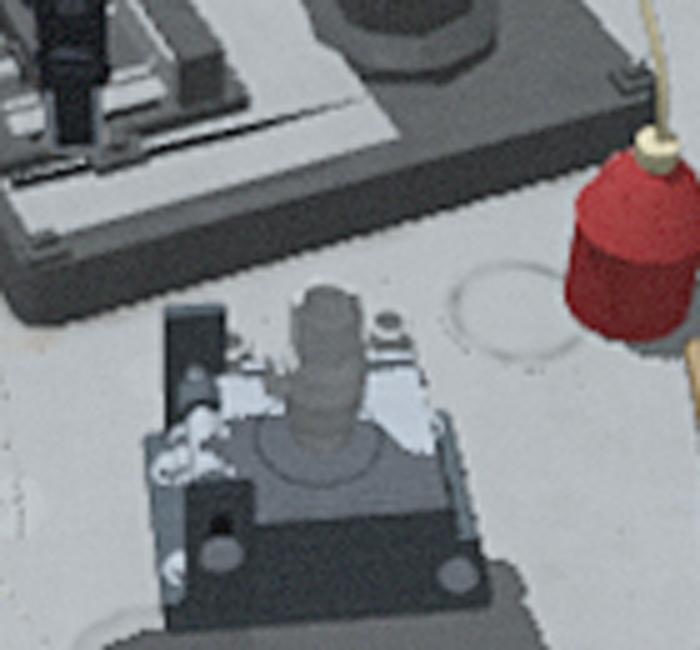

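View pics/w8.png

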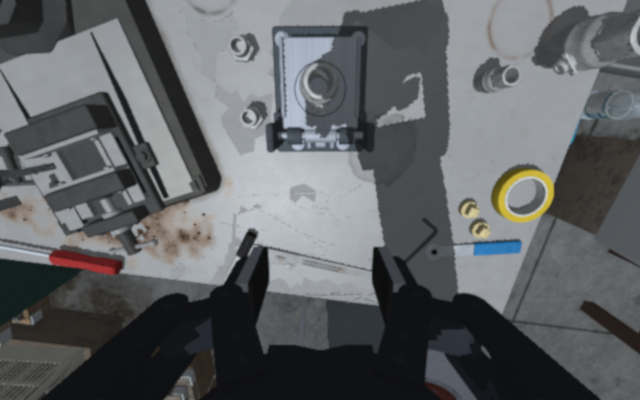

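The valve stands upright in the ring ((320,80) in the wrist view), about 1–2 mm off centre, with its top at about 148.5 mm = 62.3 + 86. The robot is clear of everything, so I'm handing the job in.

Run:
```python
from station import ctrl
print(ctrl.finish_job())
```

```text
the job is handed in; nothing more can be done
None
```

I folded the rest down, pressed it onto its stop, stood the small valve upright in the middle of it, and handed the job in at about 27 s.

- **Fold-down:** with the gripper shut, I pushed the parked edge over. I read about 10 N along the push. A picture caught the plate mid-swing, and the next one showed it down and level.
- **Press:** I felt the plate at 62.3 mm, about 3 mm above its lowest setting, and held 14–15 N for about 1 s. While I built up the push there was up to 7 N of sideways drag, which I eased off first.
- **Valve:** I took the 86 mm one; the others measured about 67, 122 and 124 mm. My first two closings on the neck lifted the tool with 3–4 N, so I reopened and gripped again at the stated height. It touched down at the predicted height with a light force (1.6 N) before I let go.

**Last checks:**
- The valve is upright inside the ring, about 0–3 mm off centre depending on the camera, with its top at about 148.5 mm.
- The large valve, the two other valves and the first nipple read where they were. The second nipple and the brass plugs I checked only by eye.
- The gripper is clear and reads no force.

**One disagreement:** under 15 N the plate gave only about 0.1–0.3 mm at the press point, against the roughly 2 mm the description implies. The cameras still showed it level at that height.

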